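# Tip the tray of nuts into the nut bin

### The job

Two wooden bins stand on the workbench: one already holds a hexagon nut, the other an angle bracket. Pick up the metal tray by its wooden end board with its three nuts still on it, tip all three into the bin that holds the nut (not the one with the bracket), then set the empty tray back down flat on the bench. Leave what is already in the bins there, and leave the tin, the screwdriver and the drill where they are.

Things in the scene. Friction and masses are not known exactly. Their poses are not given: they have to be found in the camera images.
- tray: sheet-metal tray, 150 mm long (x), 120 wide (y). Origin: centre of its underside, z up. Floor 4 mm thick, side walls 3 mm thick, tops at z = 34 mm. The end at x = -75 mm is open (roughly towards the robot at the start); nuts slide out there at slopes over 15 to 25 degrees. At the other end a wooden end board to hold it by: 12 mm thick, centred at x = +69 mm, full width, top at z = 75 mm. 250 g
- nut1: plain steel hexagon nut, 36 mm across flats (42 mm across corners), 18 mm thick, 90 g, lying flat; origin at the centre of its underside; starts on the tray
- nut2: plain steel hexagon nut, 36 mm across flats (42 mm across corners), 18 mm thick, 90 g, lying flat; origin at the centre of its underside; starts on the tray
- nut3: plain steel hexagon nut, 36 mm across flats (42 mm across corners), 18 mm thick, 90 g, lying flat; origin at the centre of its underside; starts on the tray
- sample_nut: plain steel hexagon nut, 36 mm across flats (42 mm across corners), 18 mm thick, 90 g, lying flat; origin at the centre of its underside; the same kind as those on the tray, it starts inside one of the bins
- sample_bracket: steel angle bracket (L shape), two legs 50 mm long, 24 mm wide, 5 mm thick, one lying flat along x, the other standing at its +x end, 50 mm high; origin at the centre of the lying leg's underside; it starts inside the other bin
- bin_a: open-topped square wooden bin fixed to the bench, 170 x 170 mm outside, 65 mm high, walls and floor 6 mm thick (158 mm square inside); origin at the centre of its underside, z up, x and y along its sides; one bin holds a nut, the other a bracket. This one stands on the robot's left (y > 0)
- bin_b: open-topped square wooden bin fixed to the bench, 170 x 170 mm outside, 65 mm high, walls and floor 6 mm thick (158 mm square inside); origin at the centre of its underside, z up, x and y along its sides; one bin holds a nut, the other a bracket. This one stands on the robot's right (y < 0)
- tin: bystander: closed tin, 88 mm diameter, 98 mm high; origin at the centre of its underside
- driver: bystander: screwdriver lying on the bench, about 200 mm long along its x
- drill: bystander: cordless drill standing on its battery, about 120 x 76 mm on the bench, 197 mm high; origin at the centre of its underside
Mind the look-alikes: they are no part of the job. What is shaped like the bin_a but pink or turquoise is not meant.

How it is judged:
By the outcome, as a careful person would: the job done as asked, in the order asked, and still so for the second after the job is handed in, with the robot touching nothing.
It also fails if it takes over 61 s, if anything falls off the work surface, if the arm or the gripper's body presses on something with over 40 N, if the wrist force passes 120 N, or if a joint passes its speed limit or range.

### The arm

A 7-joint arm with a two-finger parallel gripper is mounted at the origin on the work surface. World frame = base frame: x ahead of the robot, y to its left, z up, the work surface at z = 0. Lengths are in m, angles in rad, forces in N, time in s.
With the tool pointing down it reaches from about 0.4 to 0.85 m from the base axis. Payload 10.4 kg.
Tool frame: the origin (TCP) lies midway between the tips of the shut fingers; the grasp point (between the pads) lies 19 mm behind it; z points along the fingers, x is the direction in which the jaws open and shut, and the axes are right-handed (so a half turn about z gives the same grasp; the last joint's range is limited). The gripper opens to 85 mm and grips with 20 to 120 N. Pads are 22 mm wide; open, the fingers measure 114 mm over their backs; the gripper's body (76 mm by 85 mm) begins 54 mm behind the grasp point. The pads swing forward as they close: fully open they stand 13 mm farther back than shut.
Start: joints at [1.168, 0.332, -0.065, 1.46, 0.022, 1.35, -0.088], TCP at [0.232, -0.58, 0.231] pointing down, gripper open.
Joint ranges: [-2.6, 2.6], [-0.5, 2.12], [-1.47, 1.34], [0.16, 2.42], [-1.27, 4.41], [0.06, 2.06], [-2.6, 2.6]. Speed limits (rad/s): [2.22, 2.22, 2.79, 2.79, 3.14, 3.14, 3.14].

### API

Orientations are given as a unit quaternion [x, y, z, w].
In Python, from workcell import monitor, eyes, ticket, models gives the robot as it stands.
- The arm moves only by the tool servo_tool, never from a script. Its argument "motion" is a list of rows, each a list of 7 numbers: the opening, from 0 (shut) to 1 (fully open), then the shift along the tool's x, y, z in m, then the turn, a rotation vector about the tool's x, y, z in degrees. In form: [[fingers, tx, ty, tz, rx, ry, rz], ...]. A call has 1 to 20 rows; each row is the pose to reach, as a shift and turn from the pose commanded when the call began, along the tool's axes at that moment; what a row does not reach only later rows make up. A row lasts 1/8 s, in which the tool goes at most 62.5 mm and 10.7 degrees, less where a joint would pass 70% of its speed; a pose out of reach is approached as far as the arm can. A call with a gripper value outside its range is refused whole. The fingers move at their own pace and stop on an object; "grip_force" is the grip in N (left out, the last holds). Time passes only in rows, so rows that repeat a pose let the fingers close. It gives the time, the measured TCP pose, the force and the opening at its end, in the units of the state.
- monitor.get_obs(): the state, without advancing time (a new reading comes with each control period).
- eyes.camera(name): name is "scene" or "top" or "wrist"; returns (picture, depth): 384x512x3 uint8, blue, green, red; 384x512 float32, m along the optical axis (not along the pixel's ray), 0 where there is no reading.
- eyes.camera_info(name): a dict with "intrinsics" (3x3 intrinsics, pixels), "k1" (the pictures are not rectified: a ray, as slopes to the right and down, at radius r is drawn at 1 + k1 r^2 times it, then the intrinsics apply), "extrinsics" (4x4, takes a point from world to camera coordinates); the wrist camera has in their place "tool_from_camera" (4x4, takes a point from camera to tool coordinates, whose origin is the TCP and whose axes are the tool frame's). Camera axes: x right, y down, z forward; pixel columns grow to the right and rows downward; lengths in m; the calibration is good to about 2 mm. A picture is of the moment at which its call begins: read the wrist's pose just before it. camera_info takes no time and is no camera call.
- ticket.hand_in(): hands the job in, once; it reports no verdict.
Trained networks look in the newest picture that a camera, given by its name, has taken for a name from the list of things; names that differ only in an ending like _2 or _b are one class to them, and where a whole thing is asked for, a point or a joint stands for the part that bears it (a point fixed in the world has none). Each returns a list of dicts, best first, with "confidence" (0 to 1); they miss things now and then, are a little off and sometimes report something else, mostly with a low value. They report only what shows in the picture. A call takes as long as a camera call. They do not tell look-alikes from the thing itself.
- models.boxes_of(camera, thing): "point" ([x, y, z] in m, in the coordinates of the camera as it stood for that picture, good to about 4 mm: the middle of the surface that is visible of it).
The state is a dict: "clock": time; "joint_pos": joint angles; "joint_velocities": joint speeds; "tau": joint torques, N m; "position": TCP position; "ee_rot": TCP orientation; "ft_force": force on the tool from outside, world axes, zero at the start; "torque": the same for the moment, N m; "grip_width": opening from 0.0 (shut) to 1.0 (fully open).
Only numpy, scipy, OpenCV 4.12 (cv2) and the standard library are available. Lean on these libraries where they do the work, as an engineer would, in place of code of your own. Each camera call takes 0.05 s, during which the arm holds its last target. There are 200 camera calls.

## Working session

There is one attempt and no reset: what is moved stays moved. The work goes in short steps, Python scripts to look and compute and a tool call to move; the robot and the scene stay as the last step left them, time stands still between calls to the robot, and variables do not carry over. Pictures are saved under pics/ and viewed, about 8 in all and at most 12, crops included, and the job is handed in when it is done.

Besides the shell and the picture viewer there is one more tool, called after "Emit:" as name(argument=value, ...), one argument or row to a line, values as JSON. servo_tool: Moves the arm, as the interface text tells. Its arguments: {"type":"object","properties":{"motion":{"type":"array"},"grip_force":{"type":"number"}},"required":["motion"]}

```bash
mkdir -p pics; ls; cat > h.py <<'E'
import numpy as np, cv2
from workcell import monitor, eyes, ticket, models
from scipy.spatial.transform import Rotation as R
def pts(cam, depth):
    i=eyes.camera_info(cam); K=np.array(i["intrinsics"]); h,w=depth.shape
    u,v=np.meshgrid(np.arange(w),np.arange(h))
    p=cv2.undistortPoints(np.stack([u,v],-1).reshape(-1,1,2).astype(float),K,np.array([i["k1"],0,0,0,0.]))[:,0]
    c=np.c_[p,np.ones(len(p))]*depth.reshape(-1,1)
    return (c-E(cam)[:3,3])@E(cam)[:3,:3] if cam!="wrist" else c
def E(cam): return np.array(eyes.camera_info(cam)["extrinsics"])
def towld(cam,p): return (np.array(p)-E(cam)[:3,3])@E(cam)[:3,:3]
E
python3 - <<'E'
from h import *
print(monitor.get_obs())
for c in ["scene","top"]:
    im,d=eyes.camera(c); cv2.imwrite(f"pics/{c}0.png",im); np.save(f"pics/{c}0.npy",d)
    for t in ["tray","nut1","sample_bracket","bin_a","tin","driver","drill"]:
        print(c,t,[(np.round(towld(c,b["point"]),3).tolist(),round(b["confidence"],2)) for b in models.boxes_of(c,t)])
E
```

```text
pics
{'clock': 0.0, 'joint_pos': array([ 1.16839918,  0.33289738, -0.06470987,  1.46094981,  0.02161015,
        1.34991308, -0.0884819 ]), 'joint_velocities': array([-0.00076515, -0.00047519,  0.00075687, -0.00173279, -0.0009926 ,
       -0.00024307,  0.00043269]), 'tau': array([ 4.00948693e-04, -6.25449944e+01,  4.93327354e-02, -3.91599977e+01,
        1.61501410e-02,  1.00463151e-02,  3.01069838e-05]), 'position': array([ 0.2315615 , -0.58010629,  0.23049599]), 'ee_rot': array([ 8.27882403e-01, -5.60901227e-01, -6.29487648e-04, -3.80986613e-04]), 'ft_force': array([-0.39836725, -0.26370045, -0.47321964]), 'torque': array([0.00110298, 0.04874454, 0.01864649]), 'grip_width': 1.0032663962570816}
scene tray [([0.561, -0.001, 0.018], 0.64)]
scene nut1 [([0.525, -0.032, 0.021], 0.59), ([0.57, 0.043, 0.023], 0.58)]
scene sample_bracket []
scene bin_a [([0.496, 0.588, 0.007], 0.86), ([0.711, 0.371, 0.005], 0.77), ([0.454, -0.318, 0.027], 0.71), ([0.379, 0.298, 0.011], 0.67)]
scene tin [([0.729, 0.171, 0.095], 0.82)]
scene driver [([0.822, -0.041, 0.025], 0.76)]
scene drill [([0.727, -0.275, 0.105], 0.74), ([0.378, 0.298, 0.01], 0.64)]
top tray [([0.553, -0.003, 0.004], 0.73)]
top nut1 [([0.517, 0.021, 0.019], 0.56), ([0.57, 0.035, 0.022], 0.56)]
top sample_bracket [([0.366, 0.314, 0.01], 0.67)]
top bin_a [([0.383, 0.31, 0.01], 0.9), ([0.506, 0.601, 0.007], 0.79), ([0.456, -0.323, 0.006], 0.66), ([0.718, 0.379, 0.002], 0.56)]
top tin [([0.717, 0.16, 0.099], 0.9)]
top driver [([0.819, -0.043, 0.02], 0.82), ([0.717, 0.162, 0.098], 0.25)]
top drill [([0.709, -0.285, 0.177], 0.73)]
```

View pics/scene0.png

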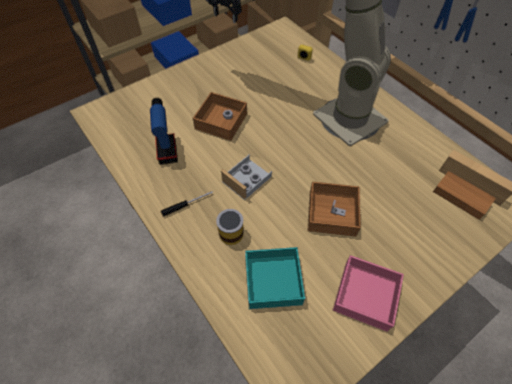

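View pics/top0.png

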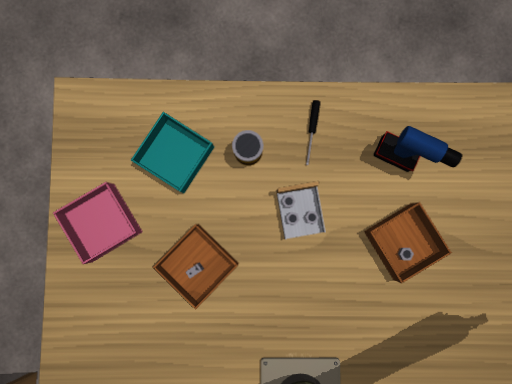

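Boxes that could be confused in top0: pink (97,222), turquoise (172,152), wood with a bracket (195,265) and wood with a nut (405,243). I choose the wood one with the nut, bin_b. The tray is at (300,212), with its board at the far end (297,187). Next I measure poses and check a crop.

```bash
python3 - <<'E'
from h import *
d=np.load("pics/top0.npy"); P=pts("top",d).reshape(384,512,3); im=cv2.imread("pics/top0.png")
a=cv2.resize(im[175:245,265:335],(395,395),interpolation=cv2.INTER_CUBIC); b=cv2.resize(im[195:290,355:455],(395,395),interpolation=cv2.INTER_CUBIC)
cv2.imwrite("pics/crop.png",np.hstack([a,b]))
def rect(name,u0,u1,v0,v1,z0,z1):
    q=P[v0:v1,u0:u1].reshape(-1,3); q=q[(q[:,2]>z0)&(q[:,2]<z1)]
    c,s,an=cv2.minAreaRect((q[:,:2]*1000).astype(np.float32)); print(name,len(q),c,s,an,np.median(q[:,2]))
rect("board",265,335,178,200,.055,.09)
rect("tray walls",265,335,178,248,.026,.045)
rect("tray all",265,335,178,248,.003,.09)
rect("binb rim",355,455,195,290,.05,.08)
rect("drill",365,470,120,180,.02,.25)
rect("drill battery",365,470,120,180,.02,.08)
print(P[187,290:305],P[230,400])
E
```

```text
board 196 (612.4442138671875, 11.748825073242188) (12.237201690673828, 122.4138412475586) 10.071410179138184 0.07473803337027551
tray walls 173 (544.486572265625, -0.83380126953125) (146.46853637695312, 123.22367095947266) 10.086562156677246 0.03346047739678414
tray all 2051 (538.5725708007812, -1.5232009887695312) (209.51881408691406, 211.04783630371094) 0.2739202082157135 0.006685498622844546
binb rim 766 (454.615478515625, -310.6588134765625) (172.35459899902344, 172.60711669921875) 31.035259246826172 0.06323237564311887
drill 2248 (710.1434326171875, -317.84942626953125) (175.67486572265625, 75.95487213134766) 64.33942413330078 0.17859050799882675
drill battery 813 (721.4318237304688, -294.3524475097656) (123.53900146484375, 75.95487213134766) 64.33941650390625 0.04458483520833166
[[ 6.08575249e-01  3.45671998e-02  7.56135318e-02]
 [ 6.08791996e-01  3.15007509e-02  7.34893087e-02]
 [ 6.08792293e-01  2.86470978e-02  7.37014850e-02]
 [ 6.08923008e-01  2.56558454e-02  7.25064281e-02]
 [ 6.08483244e-01  2.32798580e-02  7.74653371e-02]
 [ 6.08705650e-01  2.01893171e-02  7.52809453e-02]
 [ 6.08758124e-01  1.72819513e-02  7.49296032e-02]
 [ 6.08732393e-01  1.44642996e-02  7.54213773e-02]
 [ 6.08971564e-01  1.13311182e-02  7.30576320e-02]
 [ 6.08994160e-01  8.45153379e-03  7.30285792e-02]
 [ 6.09083208e-01  5.48823386e-03  7.22834637e-02]
 [ 6.09023711e-01  2.71150413e-03  7.31386889e-02]
 [ 6.08864545e-01  6.95880681e-05  7.50669173e-02]
 [ 6.09130747e-01 -3.13166894e-03  7.24139230e-02]
 [ 6.09806120e-01 -6.90529705e-03  6.53566889e-02]] [ 0.4867824  -0.30459074  0.00511953]
```

View pics/crop.png

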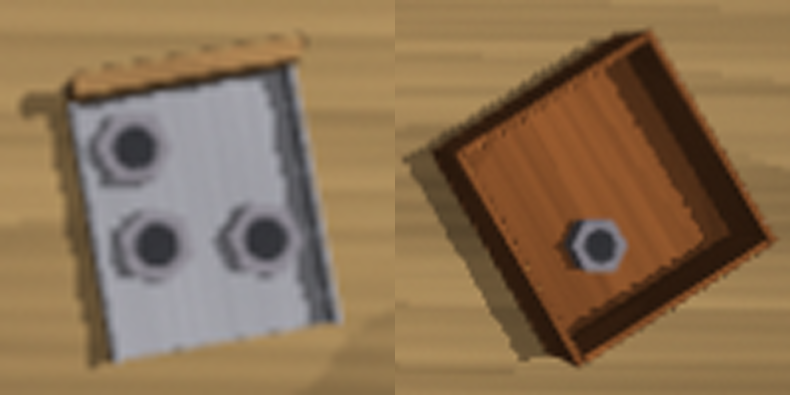

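The crop confirms it: three nuts lie on the tray with the board at the far end, and the wooden bin_b holds a nut. The tray's yaw is about 10°, and bin_b's sides lie at 31° and -59°. Next is the pre-grasp.

```bash
cat >> h.py <<'E'
def pose(p,yaw,tilt=0):
    "tool x at azimuth yaw, tool down, then turned by tilt about tool y"
    c,s=np.cos(np.radians(yaw)),np.sin(np.radians(yaw))
    return np.array(p),R.from_matrix(np.array([[c,s,0],[s,-c,0],[0,0,-1]]).astype(float))*R.from_euler('y',tilt,degrees=True)
def rel(target,base=None):
    o=monitor.get_obs(); p0,r0=base or (o["position"],R.from_quat(o["ee_rot"]))
    p,r=target
    return np.round(r0.inv().apply(p-p0),4).tolist()+np.round((r0.inv()*r).as_rotvec(degrees=True),2).tolist()
def st():
    o=monitor.get_obs(); r=R.from_quat(o["ee_rot"]).as_matrix()
    print(round(o["clock"],2),np.round(o["position"],4),"yaw",np.degrees(np.arctan2(r[1,0],r[0,0])).round(2),"z",r[:,2].round(3),"F",np.round(o["ft_force"],1),"T",np.round(o["torque"],2),"w",round(o["grip_width"],3),"q",np.round(o["joint_pos"],2))
E
python3 - <<'E'
from h import *
print(rel(pose([.612,.012,.2],10.1)))
E
```

```text
[-0.4093, -0.5728, 0.0313, 0.0, -0.0, -78.34]
```

Emit:
servo_tool(
  motion=[
    [1, -0.4093, -0.5728, 0.0313, 0, 0, -78.3],
    [1, -0.4093, -0.5728, 0.0313, 0, 0, -78.3],
    [1, -0.4093, -0.5728, 0.0313, 0, 0, -78.3],
    [1, -0.4093, -0.5728, 0.0313, 0, 0, -78.3],
    [1, -0.4093, -0.5728, 0.0313, 0, 0, -78.3],
    [1, -0.4093, -0.5728, 0.0313, 0, 0, -78.3],
    [1, -0.4093, -0.5728, 0.0313, 0, 0, -78.3],
    [1, -0.4093, -0.5728, 0.0313, 0, 0, -78.3],
    [1, -0.4093, -0.5728, 0.0313, 0, 0, -78.3],
    [1, -0.4093, -0.5728, 0.0313, 0, 0, -78.3],
    [1, -0.4093, -0.5728, 0.0313, 0, 0, -78.3],
    [1, -0.4093, -0.5728, 0.0313, 0, 0, -78.3],
    [1, -0.4093, -0.5728, 0.0313, 0, 0, -78.3],
    [1, -0.4093, -0.5728, 0.0313, 0, 0, -78.3],
    [1, -0.4093, -0.5728, 0.0313, 0, 0, -78.3],
  ],
  grip_force=100,
)

```text
clock: 2.68
position: [0.6117, 0.01, 0.2003]
ee_rot: [0.996, 0.086, 0.0, 0.001]
ft_force: [0.7, -0.1, -0.6]
grip_width: 0.996
```

Now I check the board from the wrist camera.

```bash
python3 - <<'E'
from h import *
st(); o=monitor.get_obs(); im,d=eyes.camera("wrist"); cv2.imwrite("pics/w1.png",im)
T=np.array(eyes.camera_info("wrist")["tool_from_camera"]); c=pts("wrist",d); c=c[d.ravel()>0]
t=c@T[:3,:3].T+T[:3,3]; w=R.from_quat(o["ee_rot"]).apply(t)+o["position"]
q=w[(w[:,2]>.062)&(w[:,2]<.09)&(abs(t[:,0])<.035)&(abs(t[:,1])<.1)]
print(len(q),cv2.minAreaRect((q[:,:2]*1000).astype(np.float32)),np.median(q[:,2]))
print(rel(pose([.612,.012,.038],10.1)))
E
```

```text
2.67 [0.6117 0.01   0.2003] yaw 9.91 z [ 0.    -0.001 -1.   ] F [ 0.7 -0.1 -0.6] T [0.02 0.   0.03] w 0.996 q [ 0.4   0.39 -0.63  1.51  0.24  1.31 -0.08]
1308 ((612.5670166015625, 11.89523696899414), (11.396255493164062, 119.45361328125), 10.253049850463867) 0.07478127286593493
[0.0005, -0.0018, 0.1623, 0.06, -0.01, -0.17]
```

View pics/w1.png

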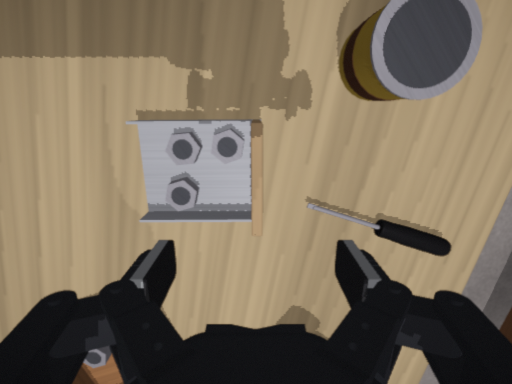

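The wrist view shows the board at (257,178) between the fingers, and the depth fit agrees with the top camera. I'll descend and close.

Emit:
servo_tool(
  motion=[
    [1, 0.001, -0.002, 0.06, 0, 0, -0.3],
    [1, 0.001, -0.002, 0.11, 0, 0, -0.3],
    [1, 0.001, -0.002, 0.14, 0, 0, -0.3],
    [1, 0.001, -0.002, 0.162, 0, 0, -0.3],
    [1, 0.001, -0.002, 0.162, 0, 0, -0.3],
    [0, 0.001, -0.002, 0.162, 0, 0, -0.3],
    [0, 0.001, -0.002, 0.162, 0, 0, -0.3],
    [0, 0.001, -0.002, 0.162, 0, 0, -0.3],
    [0, 0.001, -0.002, 0.162, 0, 0, -0.3],
    [0, 0.001, -0.002, 0.162, 0, 0, -0.3],
    [0, 0.001, -0.002, 0.162, 0, 0, -0.3],
    [0, 0.001, -0.002, 0.162, 0, 0, -0.3],
    [0, 0.001, -0.002, 0.162, 0, 0, -0.3],
  ],
  grip_force=110,
)

```text
clock: 4.35
position: [0.6128, 0.0142, 0.0386]
ee_rot: [0.996, 0.09, 0.0, 0.0]
ft_force: [-2.2, -0.7, 5.3]
grip_width: 0.127
```

Emit:
servo_tool(
  motion=[
    [0, 0, 0, -0.005, 0, 0, 0],
    [0, 0, 0, -0.015, 0, 0, 0],
    [0, 0, 0, -0.03, 0, 0, 0],
    [0, 0, 0, -0.05, 0, 0, 0],
    [0, 0, 0, -0.075, 0, 0, 0],
    [0, 0, 0, -0.1, 0, 0, 0],
    [0, 0, 0, -0.125, 0, 0, 0],
    [0, 0, 0, -0.145, 0, 0, 0],
    [0, 0, 0, -0.155, 0, 0, 0],
    [0, 0, 0, -0.16, 0, 0, 0],
    [0, 0, 0, -0.16, 0, 0, 0],
  ],
)

```text
clock: 5.72
position: [0.6124, 0.0142, 0.1977]
ee_rot: [0.996, 0.09, -0.0, -0.0]
ft_force: [-0.7, 0.1, -4.9]
grip_width: 0.129
```

```bash
python3 - <<'E'
from h import *
st(); im,d=eyes.camera("top"); P=pts("top",d).reshape(384,512,3)
o=monitor.get_obs(); t=R.from_quat(o["ee_rot"]).inv().apply(P.reshape(-1,3)-o["position"])
# floor plane in tool coordinates (z down): expect z ~ +0.034
q=t[(t[:,0]>-.13)&(t[:,0]<-.02)&(abs(t[:,1])<.05)&(t[:,2]>-.02)&(t[:,2]<.1)]
fl=q[q[:,2]>np.median(q[:,2])-.008]; A=np.c_[fl[:,:2],np.ones(len(fl))]; print(len(q),len(fl),np.linalg.lstsq(A,fl[:,2],rcond=None)[0])
im2=eyes.camera("scene")[0]; cv2.imwrite("pics/lift.png",np.hstack([cv2.resize(im[120:310,250:480],(460,380)),cv2.resize(im2[80:220,180:300],(326,380))]))
E
```

```text
5.72 [0.6124 0.0142 0.1977] yaw 10.36 z [-0.001 -0.    -1.   ] F [-0.7  0.1 -4.9] T [ 0.03 -0.23 -0.01] w 0.129 q [ 0.4   0.39 -0.63  1.51  0.24  1.31 -0.08]
981 626 [-0.00341145 -0.00416933  0.03394438]
```

View pics/lift.png

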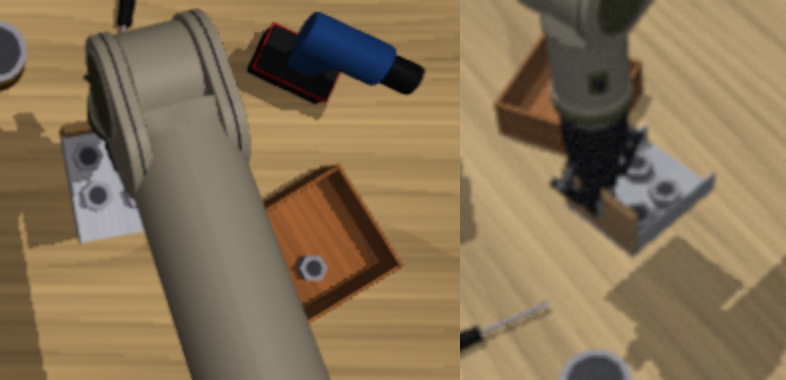

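All three nuts are on the tray, which hangs level (0.2° slope). I'll carry it smoothly to bin_b with the open end tipped up 6°.

```bash
cat >> h.py <<'E'
def lip_tcp(c,yaw,tilt,lipu,lipz):
    u=np.array([np.cos(np.radians(yaw)),np.sin(np.radians(yaw)),0])
    p,r=pose([0,0,0],yaw,tilt)
    return np.array([*c,0])+lipu*u+np.array([0,0,lipz])-r.apply([-.144,0,.034]),r
E
python3 - <<'E'
from h import *
p0=monitor.get_obs()["position"]; p2=np.array([.545,-.461,.198]); p1=np.array([.48,-.12,.21])
def at(t):
    s=t*t*(3-2*t); return pose((1-s)**2*p0+2*s*(1-s)*p1+s*s*p2,10.4-69.4*s,-6*min(1,t*5)*min(1,1))
N=36
for a in (0,18):
    base=None if a==0 else at(a/N)
    print("["+", ".join(str([0]+[round(x,3) for x in r[:3]]+[round(x,1) for x in r[3:]]) for r in (rel(at(k/N),base) for k in range(a+1,a+19)))+"]")
print(lip_tcp([.4555,-.3115],-59,0,.03,.08)[0],lip_tcp([.4555,-.3115],-59,45,.03,.08)[0])
E
```

```text
[[0, -0.001, 0.001, -0.0, -0.0, -0.8, 0.1], [0, -0.003, 0.002, -0.0, -0.0, -1.6, 0.6], [0, -0.006, 0.004, -0.001, 0.0, -2.4, 1.3], [0, -0.01, 0.008, -0.001, 0.1, -3.3, 2.3], [0, -0.016, 0.012, -0.001, 0.1, -4.1, 3.6], [0, -0.022, 0.017, -0.002, 0.2, -4.9, 5.1], [0, -0.029, 0.024, -0.002, 0.3, -5.8, 6.8], [0, -0.036, 0.031, -0.003, 0.5, -5.9, 8.7], [0, -0.044, 0.04, -0.003, 0.6, -5.9, 10.8], [0, -0.053, 0.049, -0.004, 0.7, -5.9, 13.0], [0, -0.061, 0.06, -0.004, 0.8, -5.9, 15.4], [0, -0.069, 0.072, -0.005, 0.9, -5.9, 17.9], [0, -0.078, 0.085, -0.005, 1.1, -5.9, 20.6], [0, -0.086, 0.1, -0.006, 1.2, -5.8, 23.3], [0, -0.094, 0.115, -0.006, 1.4, -5.8, 26.0], [0, -0.101, 0.132, -0.006, 1.5, -5.8, 28.9], [0, -0.108, 0.149, -0.006, 1.7, -5.8, 31.7], [0, -0.115, 0.168, -0.006, 1.8, -5.7, 34.6]]
[[0, 0.006, 0.019, -0.001, 0.3, 0.0, 2.9], [0, 0.013, 0.039, -0.001, 0.6, 0.0, 5.7], [0, 0.021, 0.059, -0.002, 0.9, 0.0, 8.6], [0, 0.029, 0.078, -0.003, 1.2, 0.0, 11.3], [0, 0.038, 0.098, -0.003, 1.5, 0.0, 14.0], [0, 0.048, 0.117, -0.004, 1.8, 0.0, 16.6], [0, 0.057, 0.136, -0.004, 2.0, 0.0, 19.1], [0, 0.067, 0.154, -0.005, 2.3, -0.0, 21.5], [0, 0.077, 0.171, -0.005, 2.5, 0.0, 23.7], [0, 0.087, 0.187, -0.006, 2.7, 0.0, 25.8], [0, 0.096, 0.202, -0.006, 2.9, 0.0, 27.7], [0, 0.105, 0.216, -0.007, 3.1, 0.0, 29.4], [0, 0.113, 0.228, -0.007, 3.2, 0.0, 30.9], [0, 0.12, 0.238, -0.008, 3.4, 0.0, 32.1], [0, 0.126, 0.246, -0.008, 3.5, 0.0, 33.1], [0, 0.13, 0.252, -0.008, 3.6, 0.0, 33.9], [0, 0.132, 0.256, -0.008, 3.6, 0.0, 34.4], [0, 0.133, 0.257, -0.008, 3.6, 0.0, 34.5]]
[ 0.54511663 -0.46064711  0.114     ] [ 0.5110117  -0.40388699  0.20586501]
```

Emit:
servo_tool(
  motion=[
    [0, -0.001, 0.001, 0, 0, -0.8, 0.1],
    [0, -0.003, 0.002, 0, 0, -1.6, 0.6],
    [0, -0.006, 0.004, -0.001, 0, -2.4, 1.3],
    [0, -0.01, 0.008, -0.001, 0.1, -3.3, 2.3],
    [0, -0.016, 0.012, -0.001, 0.1, -4.1, 3.6],
    [0, -0.022, 0.017, -0.002, 0.2, -4.9, 5.1],
    [0, -0.029, 0.024, -0.002, 0.3, -5.8, 6.8],
    [0, -0.036, 0.031, -0.003, 0.5, -5.9, 8.7],
    [0, -0.044, 0.04, -0.003, 0.6, -5.9, 10.8],
    [0, -0.053, 0.049, -0.004, 0.7, -5.9, 13.0],
    [0, -0.061, 0.06, -0.004, 0.8, -5.9, 15.4],
    [0, -0.069, 0.072, -0.005, 0.9, -5.9, 17.9],
    [0, -0.078, 0.085, -0.005, 1.1, -5.9, 20.6],
    [0, -0.086, 0.1, -0.006, 1.2, -5.8, 23.3],
    [0, -0.094, 0.115, -0.006, 1.4, -5.8, 26.0],
    [0, -0.101, 0.132, -0.006, 1.5, -5.8, 28.9],
    [0, -0.108, 0.149, -0.006, 1.7, -5.8, 31.7],
    [0, -0.115, 0.168, -0.006, 1.8, -5.7, 34.6],
  ],
)

```text
clock: 8.07
position: [0.5295, -0.1731, 0.204]
ee_rot: [0.976, -0.212, -0.05, -0.011]
ft_force: [-0.5, -0.4, -4.6]
grip_width: 0.125
```

Emit:
servo_tool(
  motion=[
    [0, 0.006, 0.019, -0.001, 0.3, 0, 2.9],
    [0, 0.013, 0.039, -0.001, 0.6, 0, 5.7],
    [0, 0.021, 0.059, -0.002, 0.9, 0, 8.6],
    [0, 0.029, 0.078, -0.003, 1.2, 0, 11.3],
    [0, 0.038, 0.098, -0.003, 1.5, 0, 14.0],
    [0, 0.048, 0.117, -0.004, 1.8, 0, 16.6],
    [0, 0.057, 0.136, -0.004, 2.0, 0, 19.1],
    [0, 0.067, 0.154, -0.005, 2.3, 0, 21.5],
    [0, 0.077, 0.171, -0.005, 2.5, 0, 23.7],
    [0, 0.087, 0.187, -0.006, 2.7, 0, 25.8],
    [0, 0.096, 0.202, -0.006, 2.9, 0, 27.7],
    [0, 0.105, 0.216, -0.007, 3.1, 0, 29.4],
    [0, 0.113, 0.228, -0.007, 3.2, 0, 30.9],
    [0, 0.12, 0.238, -0.008, 3.4, 0, 32.1],
    [0, 0.126, 0.246, -0.008, 3.5, 0, 33.1],
    [0, 0.13, 0.252, -0.008, 3.6, 0, 33.9],
    [0, 0.132, 0.256, -0.008, 3.6, 0, 34.4],
    [0, 0.133, 0.257, -0.008, 3.6, 0, 34.5],
    [0, 0.133, 0.257, -0.008, 3.6, 0, 34.5],
  ],
)

```text
clock: 10.45
position: [0.5455, -0.4605, 0.1983]
ee_rot: [0.869, -0.491, -0.045, -0.026]
ft_force: [0.6, 0.4, -5.1]
grip_width: 0.121
```

```bash
python3 - <<'E'
from h import *
st(); C=[.4555,-.3115]
im=eyes.camera("top")[0]; im2=eyes.camera("scene")[0]; cv2.imwrite("pics/carry.png",np.hstack([cv2.resize(im[120:310,250:480],(460,380)),cv2.resize(im2[60:200,150:270],(326,380))]))
sched=[(-6,.14),(-5,.125),(-4,.11),(-2,.095),(0,.085),(3,.08),(6,.08),(9,.08),(11,.08),(13,.08),(15,.08),(17,.08),(19,.08),(21,.08),(23,.08),(25,.08),(27,.08),(29,.08),(31,.08),(33,.08)]
print("["+", ".join(str([0]+[round(x,3) for x in r[:3]]+[round(x,1) for x in r[3:]]) for r in (rel(lip_tcp(C,-59,a,.03,z)) for a,z in sched))+"]")
E
```

```text
10.45 [ 0.5455 -0.4605  0.1983] yaw -58.93 z [-0.052  0.089 -0.995] F [ 0.6  0.4 -5.1] T [-0.41 -0.28 -0.07] w 0.121 q [ 0.79  0.64 -0.23  1.1   0.09  1.51 -0.44]
[[0, 0.007, 0.001, 0.039, -0.1, -0.1, 0.1], [0, 0.008, 0.001, 0.051, -0.1, 0.9, 0.1], [0, 0.009, 0.001, 0.064, -0.1, 1.9, 0.1], [0, 0.009, 0.001, 0.074, -0.1, 3.9, 0.1], [0, 0.008, 0.001, 0.079, -0.1, 5.9, 0.1], [0, 0.006, 0.001, 0.077, -0.1, 8.9, 0.1], [0, 0.003, 0.001, 0.07, -0.1, 11.9, 0.1], [0, -0.001, 0.001, 0.063, -0.1, 14.9, 0.1], [0, -0.003, 0.001, 0.058, -0.1, 16.9, 0.1], [0, -0.006, 0.001, 0.054, -0.1, 18.9, 0.1], [0, -0.009, 0.001, 0.049, -0.1, 20.9, 0.1], [0, -0.012, 0.001, 0.045, -0.1, 22.9, 0.1], [0, -0.015, 0.001, 0.041, -0.1, 24.9, 0.1], [0, -0.018, 0.001, 0.037, -0.1, 26.9, 0.1], [0, -0.021, 0.001, 0.033, -0.1, 28.9, 0.1], [0, -0.025, 0.001, 0.029, -0.1, 30.9, 0.1], [0, -0.029, 0.001, 0.026, -0.1, 32.9, 0.1], [0, -0.033, 0.001, 0.022, -0.1, 34.9, 0.1], [0, -0.036, 0.001, 0.019, -0.1, 36.9, 0.1], [0, -0.04, 0.0, 0.016, -0.1, 38.9, 0.1]]
```

View pics/carry.png

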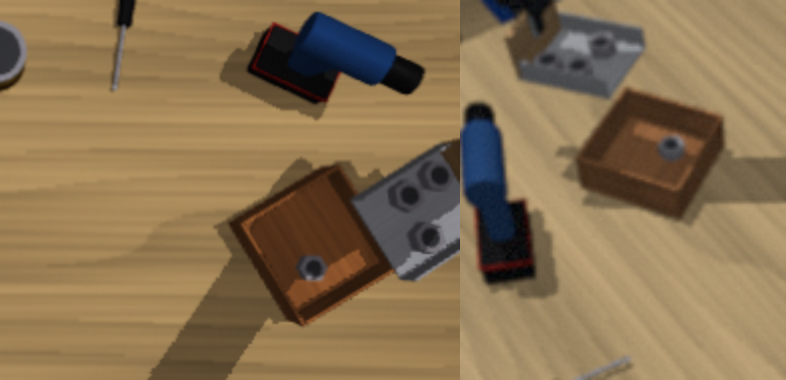

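The nuts are all still on the tray. The lip looks close to the near wall in this view, so I'll check it against depth.

```bash
python3 - <<'E'
from h import *
im,d=eyes.camera("top"); P=pts("top",d).reshape(-1,3); o=monitor.get_obs()
t=R.from_quat(o["ee_rot"]).inv().apply(P-o["position"])
q=(abs(t[:,1])<.05)&(abs(t[:,2]-.034)<.012)&(t[:,0]>-.25)&(t[:,0]<-.05)
print(q.sum(),np.percentile(t[q,0],[0,1,5,50]),np.median(t[q,2]))
C=np.array([.4555,-.3115]);u=np.array([.515,-.857]);print("lip along u",np.sort((P[q,:2]-C)@u)[:5],P[q,2].max()); print(-E("top")[:3,:3].T@E("top")[:3,3])
v=P[(abs((P[:,:2]-C)@u)<.1)&(abs((P[:,:2]-C)@np.array([.857,.515]))<.06)&(P[:,2]>.05)&(P[:,2]<.075)]; print(np.percentile((v[:,:2]-C)@u,[1,99]))
E
```

```text
1006 [-0.14706912 -0.14500335 -0.14308869 -0.11115794] 0.03469004985271558
lip along u [0.02458662 0.02473475 0.02545319 0.02548394 0.02562004] 0.18733523895380674
[0.50557773 0.13540178 1.18747951]
[-0.08739454  0.08313765]
```

It was only parallax: the lip is 5 cm inside the near wall. Now I pour.

Emit:
servo_tool(
  motion=[
    [0, 0.007, 0.001, 0.02, -0.1, 0, 0.1],
    [0, 0.007, 0.001, 0.04, -0.1, 0, 0.1],
    [0, 0.008, 0.001, 0.051, -0.1, 0.9, 0.1],
    [0, 0.009, 0.001, 0.064, -0.1, 1.9, 0.1],
    [0, 0.009, 0.001, 0.074, -0.1, 3.9, 0.1],
    [0, 0.008, 0.001, 0.079, -0.1, 5.9, 0.1],
    [0, 0.006, 0.001, 0.077, -0.1, 8.9, 0.1],
    [0, 0.003, 0.001, 0.07, -0.1, 11.9, 0.1],
    [0, -0.001, 0.001, 0.063, -0.1, 14.9, 0.1],
    [0, -0.003, 0.001, 0.058, -0.1, 16.9, 0.1],
    [0, -0.006, 0.001, 0.054, -0.1, 18.9, 0.1],
    [0, -0.009, 0.001, 0.049, -0.1, 20.9, 0.1],
    [0, -0.012, 0.001, 0.045, -0.1, 22.9, 0.1],
    [0, -0.015, 0.001, 0.041, -0.1, 24.9, 0.1],
    [0, -0.018, 0.001, 0.037, -0.1, 26.9, 0.1],
    [0, -0.021, 0.001, 0.033, -0.1, 28.9, 0.1],
    [0, -0.025, 0.001, 0.029, -0.1, 30.9, 0.1],
    [0, -0.029, 0.001, 0.026, -0.1, 32.9, 0.1],
    [0, -0.033, 0.001, 0.022, -0.1, 34.9, 0.1],
    [0, -0.036, 0.001, 0.019, -0.1, 36.9, 0.1],
  ],
)

```text
clock: 13.1
position: [0.5254, -0.4287, 0.1841]
ee_rot: [0.838, -0.475, 0.234, 0.132]
ft_force: [-0.6, -0.2, -2.2]
grip_width: 0.126
```

```bash
python3 - <<'E'
from h import *
st(); C=[.4555,-.3115]
print([rel(lip_tcp(C,-59,a,.03,z)) for a,z in ((36,.08),(40,.08),(45,.08))])
im=eyes.camera("top")[0]; im2=eyes.camera("scene")[0]; cv2.imwrite("pics/pour.png",np.hstack([cv2.resize(im[180:310,340:480],(410,380)),cv2.resize(im2[60:200,150:270],(326,380))]))
E
```

```text
13.1 [ 0.5254 -0.4287  0.1841] yaw -59.08 z [ 0.267 -0.444 -0.856] F [-0.6 -0.2 -2.2] T [0.66 0.38 0.02] w 0.126 q [ 0.64  0.18 -0.18  1.86  0.5   0.69 -0.88]
[[-0.0043, -0.0005, -0.012, 0.0, 4.82, -0.07], [-0.0079, -0.0005, -0.0217, 0.0, 8.82, -0.07], [-0.0133, -0.0005, -0.0335, 0.01, 13.82, -0.07]]
```

View pics/pour.png

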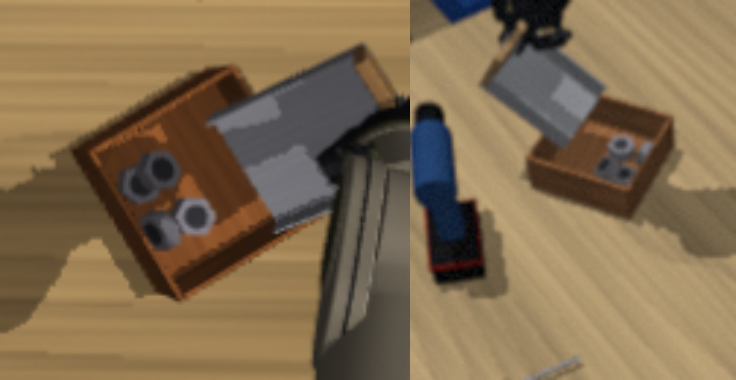

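All four nuts are in bin_b and the tray is empty (2.2 N). I'll level the tray and carry it back.

```bash
python3 - <<'E'
from h import *
pa=pose([.545,-.461,.205],-59,0); r=rel(pa); print(r)
p0=pa[0]; p1=np.array([.48,-.12,.21]); p2=np.array([.6125,.0142,.15])
def at(t):
    s=t*t*(3-2*t); return pose((1-s)**2*p0+2*s*(1-s)*p1+s*s*p2,-59+69.4*s)
N=18
print("["+", ".join(str([0]+[round(x,3) for x in r[:3]]+[round(x,1) for x in r[3:]]) for r in (rel(at(k/N),pa) for k in range(1,N+1)))+"]")
E
```

```text
[0.0438, 0.0, 0.0017, -0.01, -31.11, -0.01]
[[0, -0.006, -0.002, -0.0, 0.0, 0.0, -0.6], [0, -0.022, -0.008, -0.0, 0.0, 0.0, -2.4], [0, -0.047, -0.018, -0.0, 0.0, 0.0, -5.1], [0, -0.078, -0.031, -0.0, 0.0, 0.0, -8.8], [0, -0.113, -0.048, 0.0, 0.0, 0.0, -13.1], [0, -0.15, -0.066, 0.002, 0.0, 0.0, -18.0], [0, -0.188, -0.088, 0.004, 0.0, 0.0, -23.3], [0, -0.223, -0.111, 0.007, 0.0, 0.0, -28.9], [0, -0.256, -0.136, 0.011, 0.0, 0.0, -34.7], [0, -0.285, -0.161, 0.016, 0.0, 0.0, -40.5], [0, -0.31, -0.187, 0.022, 0.0, 0.0, -46.1], [0, -0.33, -0.212, 0.028, 0.0, 0.0, -51.4], [0, -0.345, -0.236, 0.035, 0.0, 0.0, -56.3], [0, -0.356, -0.258, 0.041, 0.0, 0.0, -60.6], [0, -0.364, -0.276, 0.046, 0.0, 0.0, -64.3], [0, -0.369, -0.29, 0.051, 0.0, 0.0, -67.0], [0, -0.372, -0.299, 0.054, 0.0, 0.0, -68.8], [0, -0.373, -0.303, 0.055, 0.0, 0.0, -69.4]]
```

Emit:
servo_tool(
  motion=[
    [0, 0.006, 0, 0, 0, -4, 0],
    [0, 0.012, 0, 0, 0, -8, 0],
    [0, 0.018, 0, 0, 0, -13, 0],
    [0, 0.025, 0, 0, 0, -18, 0],
    [0, 0.032, 0, 0, 0, -23, 0],
    [0, 0.04, 0, 0.001, 0, -28, 0],
    [0, 0.044, 0, 0.002, 0, -31.1, 0],
    [0, 0.044, 0, 0.002, 0, -31.1, 0],
  ],
)

```text
clock: 14.2
position: [0.5452, -0.4635, 0.2033]
ee_rot: [0.87, -0.494, -0.001, -0.0]
ft_force: [0.6, -0.8, -2.0]
grip_width: 0.125
```

Emit:
servo_tool(
  motion=[
    [0, -0.006, -0.002, 0, 0, 0, -0.6],
    [0, -0.022, -0.008, 0, 0, 0, -2.4],
    [0, -0.047, -0.018, 0, 0, 0, -5.1],
    [0, -0.078, -0.031, 0, 0, 0, -8.8],
    [0, -0.113, -0.048, 0, 0, 0, -13.1],
    [0, -0.15, -0.066, 0.002, 0, 0, -18.0],
    [0, -0.188, -0.088, 0.004, 0, 0, -23.3],
    [0, -0.223, -0.111, 0.007, 0, 0, -28.9],
    [0, -0.256, -0.136, 0.011, 0, 0, -34.7],
    [0, -0.285, -0.161, 0.016, 0, 0, -40.5],
    [0, -0.31, -0.187, 0.022, 0, 0, -46.1],
    [0, -0.33, -0.212, 0.028, 0, 0, -51.4],
    [0, -0.345, -0.236, 0.035, 0, 0, -56.3],
    [0, -0.356, -0.258, 0.041, 0, 0, -60.6],
    [0, -0.364, -0.276, 0.046, 0, 0, -64.3],
    [0, -0.369, -0.29, 0.051, 0, 0, -67.0],
    [0, -0.372, -0.299, 0.054, 0, 0, -68.8],
    [0, -0.373, -0.303, 0.055, 0, 0, -69.4],
    [0, -0.373, -0.303, 0.055, 0, 0, -69.4],
  ],
)

```text
clock: 16.58
position: [0.6132, 0.0132, 0.1496]
ee_rot: [0.996, 0.09, -0.001, -0.001]
ft_force: [0.2, -0.8, -2.3]
grip_width: 0.131
```

```bash
python3 - <<'E'
from h import *
st(); print(rel(pose([.6125,.0142,.0395],10.4)))
im,d=eyes.camera("top"); P=pts("top",d); o=monitor.get_obs()
t=R.from_quat(o["ee_rot"]).inv().apply(P-o["position"])
q=t[(t[:,0]>-.13)&(t[:,0]<-.02)&(abs(t[:,1])<.05)&(abs(t[:,2]-.034)<.02)]
print(len(q),np.linalg.lstsq(np.c_[q[:,:2],np.ones(len(q))],q[:,2],rcond=None)[0])
E
```

```text
16.57 [0.6132 0.0132 0.1496] yaw 10.29 z [-0.001  0.001 -1.   ] F [ 0.2 -0.8 -2.3] T [-0.01 -0.06  0.01] w 0.131 q [ 0.37  0.43 -0.59  1.57  0.25  1.22 -0.09]
[-0.0004, -0.0009, 0.1101, -0.09, 0.06, -0.11]
887 [ 0.00383399 -0.00379134  0.03469171]
```

Emit:
servo_tool(
  motion=[
    [0, 0, 0, 0.02, 0, 0, 0],
    [0, 0, 0, 0.045, 0, 0, 0],
    [0, 0, 0, 0.07, 0, 0, 0],
    [0, 0, 0, 0.09, 0, 0, 0],
    [0, 0, 0, 0.1, 0, 0, 0],
    [0, 0, 0, 0.105, 0, 0, 0],
    [0, 0, 0, 0.108, 0, 0, 0],
    [0, 0, 0, 0.11, 0, 0, 0],
    [0, 0, 0, 0.111, 0, 0, 0],
    [0, 0, 0, 0.111, 0, 0, 0],
  ],
)

```text
clock: 17.88
position: [0.6132, 0.0138, 0.0388]
ee_rot: [0.996, 0.09, -0.0, -0.001]
ft_force: [-0.0, 0.4, -2.1]
grip_width: 0.123
```

Emit:
servo_tool(
  motion=[
    [0, 0, 0, 0.0005, 0, 0, 0],
    [0, 0, 0, 0.001, 0, 0, 0],
    [0, 0, 0, 0.001, 0, 0, 0],
  ],
)

```text
clock: 18.25
position: [0.6133, 0.0138, 0.0386]
ee_rot: [0.996, 0.09, -0.0, -0.001]
ft_force: [-3.4, 0.1, 6.5]
grip_width: 0.123
```

On the bench. I release, then go up.

Emit:
servo_tool(
  motion=[
    [0.3, 0, 0, 0, 0, 0, 0],
    [0.6, 0, 0, 0, 0, 0, 0],
    [1, 0, 0, 0, 0, 0, 0],
    [1, 0, 0, 0, 0, 0, 0],
    [1, 0, 0, 0, 0, 0, 0],
    [1, 0, 0, 0, 0, 0, 0],
    [1, 0, 0, 0, 0, 0, 0],
    [1, 0, 0, -0.03, 0, 0, 0],
    [1, 0, 0, -0.08, 0, 0, 0],
    [1, 0, 0, -0.13, 0, 0, 0],
    [1, 0, 0, -0.18, 0, 0, 0],
    [1, 0, 0, -0.23, 0, 0, 0],
    [1, 0, 0, -0.25, 0, 0, 0],
    [1, 0, 0, -0.25, 0, 0, 0],
  ],
)

```text
clock: 20.0
position: [0.614, 0.0136, 0.2891]
ee_rot: [0.996, 0.09, 0.001, -0.001]
ft_force: [-0.6, 0.6, -0.3]
grip_width: 1.001
```

```bash
python3 - <<'E'
from h import *
st(); im,d=eyes.camera("top"); im2,d2=eyes.camera("scene"); P=pts("scene",d2)
q=P[(abs(P[:,0]-.54)<.045)&(abs(P[:,1]+.002)<.03)&(P[:,2]<.03)]; print(len(q),np.linalg.lstsq(np.c_[q[:,:2],np.ones(len(q))],q[:,2],rcond=None)[0],q[:,2].min(),q[:,2].max())
cv2.imwrite("pics/end.png",np.hstack([cv2.resize(im[100:310,240:480],(434,380)),cv2.resize(im2[80:230,150:290],(355,380))]))
E
```

```text
20.0 [0.614  0.0136 0.2891] yaw 10.33 z [ 0.002  0.001 -1.   ] F [-0.6  0.6 -0.3] T [0.02 0.01 0.03] w 1.001 q [ 0.37  0.34 -0.61  1.38  0.2   1.48 -0.05]
263 [ 0.00157114 -0.00354194  0.00360248] -0.003395023471665709 0.011570881668932508
```

View pics/end.png

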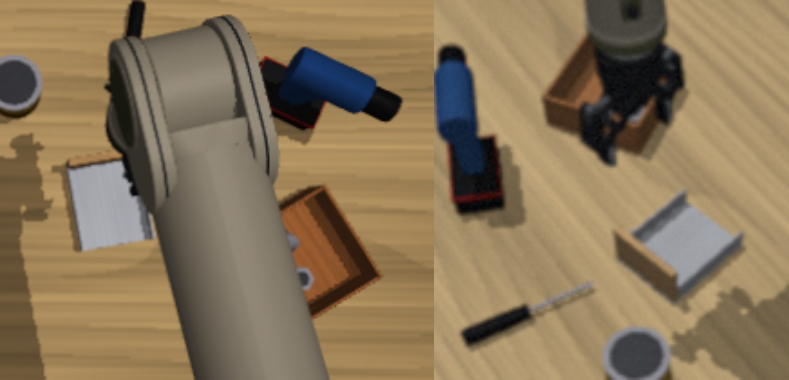

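The empty tray stands flat and released, and the tin, screwdriver and drill are unmoved. The nuts had already been seen in bin_b, so I hand in.

```bash
python3 - <<'E'
from h import *
print(ticket.hand_in())
E
```

```text
the job is handed in; nothing more can be done
None
```

The job is done and handed in at about 20 s of the 61 s allowed. I picked the tray up by its end board and carried it to bin_b, the wooden bin on the right that holds the nut. All three nuts went in, and I set the empty tray back flat in its original place and moved the gripper clear.

- **Nuts:** right after the pour, the pictures showed four nuts inside bin_b: the three from the tray and the one already there. In the final view the arm hid part of bin_b, so I saw only two of the four there. I relied on the picture taken after the pour for the count.
- **Tray:** the final check measured the floor's slope as about 0.2°, with nothing left on it and the gripper open and 25 cm above where it let go.
- **Bystanders:** the tin, screwdriver and drill look unmoved in the pictures. Bin_a with the bracket was never approached, but I didn't look at it again at the end.
- **Forces:** the wrist force readings at the end of each move stayed under about 8 N. No check failed.

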